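# Open the child-resistant tub and put the stray laundry tablet back

### The arm

A 6-joint arm with a two-finger parallel gripper is mounted at the origin on the work surface. World frame = base frame: x ahead of the robot, y to its left, z up, the work surface at z = 0. Lengths are in m, angles in rad, forces in N, time in s.
With the tool pointing down it reaches from about 0.425 to 0.95 m from the base axis. Payload 3.5 kg.
Tool frame: the origin (TCP) lies at the very end of the fingers, on their centre line; the grasp point (between the pads) lies 19 mm behind it; z points along the fingers, y is the line along which they close (so a half turn about z gives the same grasp; the last joint's range is limited). The gripper opens to 85 mm and grips with 20 to 120 N. Pads are 22 mm wide; open, the fingers measure 114 mm over their backs; the gripper's body (76 mm by 85 mm) begins 54 mm behind the grasp point. The pads swing forward as they close: fully open they stand 13 mm farther back than shut.
Start: joints at [-1.455, 0.286, 1.577, -0, 1.279, -0.15], TCP at [0.177, -0.651, 0.231] pointing down, gripper open.
Joint ranges: [-2.77, 2.77], [-0.9, 2.22], [0.21, 2.48], [-1.53, 4.67], [0.24, 2.81], [-2.84, 2.84]. Speed limits (rad/s): [2.79, 2.79, 3.14, 3.14, 3.14, 3.14].

### API

Orientations are given as a unit quaternion [x, y, z, w].
In Python, from plant import ctrl gives the robot as it stands.
- The arm moves only by the tool step_hand, called as name([rows], argument=value, ...), one row to a line, values as JSON. Schema: {"type":"object","properties":{"steps":{"type":"array","items":{"type":"array","items":{"type":"number"},"minItems":7,"maxItems":7},"minItems":1,"maxItems":10},"clamp_n":{"type":"number"},"only":{"type":"string"},"quiet":{"type":"boolean"},"lines":{"type":"string"}},"required":["steps"],"additionalProperties":false}. steps is a list of rows, 1 to 10 of them, each of 7 numbers: dx, dy, dz in m, then a rotation vector rx, ry, rz in rad, then the opening from 0.0 (shut) to 1.0 (fully open); each row is the pose to reach, as a shift and turn from the pose commanded when the call began, along the tool's axes at that moment; what a row does not reach only later rows make up. A row lasts 1/8 s, in which the tool goes at most 0.0625 m and 0.188 rad, less where a joint would pass 70% of its speed; a pose out of reach is approached as far as the arm can. The fingers move at their own pace and stop on an object; clamp_n is the grip in N (left out, the last holds). Time passes only in rows, so rows that do not move let the fingers close. The tool returns the time, the measured TCP pose, the force, the opening and the grip force at its end. only (a regular expression) keeps the lines of the reply that match it, lines (a string "A,B") keeps lines A to B, and quiet returns only ok. Input that does not fit is refused with a message, and nothing moves.
- ctrl.get_state(): the state, without advancing time (a new reading comes with each control period).
- ctrl.read_camera(name): name is "scene" or "top" or "wrist"; returns a dict with "pixels" (400x640x3 uint8, red, green, blue), "camera_matrix" (3x3 intrinsics, pixels), "xyz" and "orientation" of the camera in the world. Camera axes: x right, y down, z forward; pixel columns grow to the right and rows downward; lengths in m; the calibration is good to about 2 mm. The wrist camera is an equidistant fisheye: a pixel r from the principal point sees the ray r / f radians off the axis. A picture is of the moment at which its call begins. There is no depth.
- ctrl.sign_off(): hands the job in; it is judged then, once.
The state is a dict: "time": time; "qpos": joint angles; "dq": joint speeds; "joint_efforts": joint torques, N m; "eef_pos": TCP position; "tcp_rot": TCP orientation; "contact_force": force on the tool from outside, world axes, zero at the start; "wrist_torque": the same for the moment, N m; "opening": opening from 0.0 (shut) to 1.0 (fully open); "finger_force": force on a finger pad.
Only numpy, scipy, OpenCV 4.12 (cv2) and the standard library are available. Lean on these libraries where they do the work, as an engineer would, in place of code of your own. Each camera call takes 0.05 s, during which the arm holds its last target. There are 200 camera calls.

### The job

The blue laundry tablet was left lying on the cork mat: open the child-resistant tub by pressing its red cap down hard and, while it is down, turning it about a quarter turn anticlockwise, then lift the cap off and lay it flat in the grey tray, grip upwards. After that, put the blue tablet into the open tub and leave the tub open, as I shall refill and close it myself. Leave the other two tablets, the measuring cup and the soap where they are.

Things in the scene. Friction and masses are not known exactly. Their poses are not given: they have to be found in the camera images.
- tub: White round tub with a blue band, 110 mm diameter, screwed to the counter by a 140 mm steel foot ring, so it cannot move. Origin at the centre of its underside, z up. Its neck is 60 mm outside, 52 mm inside, and its rim is 108 mm above the origin; the inner floor (a bed of blue tablets) is 50 mm above the origin. Two bayonet lugs on the outside of the neck hold the cap.
- tub_mouth (a point): Centre of the tub's open mouth, level with the rim of the neck (52 mm clear diameter).
- cap: Red child-resistant cap, 88 mm diameter, 70 g, on the tub. Origin: centre of its skirt's lower edge, z up; at the start 90 mm above the tub's origin, x and y axes as the tub's. Flat top 36 mm above the origin. Held by a bayonet until pressed at least 6 mm and turned anticlockwise (from above); clockwise is blocked. Its skirt ends 18 mm below the neck's rim: lift it 25 mm before moving sideways.
- cap_grip (a point): Centre of the upright grip bar on the cap, on the cap's axis 50 mm above its origin. The bar is 60 mm long (cap's x), 16 mm thick (cap's y) and stands from 36 to 65 mm above the cap's origin.
- cap_lock (a point): Cap's axis at the height of its lock (7 mm above its origin). A 5.5 mm deep tooth bars turning until the cap is down 6 mm; forcing it past counts as breaking it. Kept pressed, it turns 0.65 rad to be free of the lugs and then lifts straight off; turn it 0.75 to 1.5 rad before lifting (a stop lies near 2.5 rad).
- collar (a joint): Travel of the grey sprung collar under the cap, m: 0 with the cap at rest on it, positive as the cap is pressed down (end of travel 0.011; aim for 0.007 to 0.009), -0.003 once the cap is off. It pushes the cap up with 8 N at 0 plus 1 N per mm (16 N at 8 mm).
- tray: Grey plastic tray fixed to the counter, outside 160 mm (its x) by 180 mm (its y), walls 5 mm thick and 18 mm high, floor 5 mm thick. Origin at the centre of its underside, z up.
- mat: Cork mat fixed to the counter, 160 mm (its x) by 180 mm (its y), 6 mm thick, carrying three tablets. Origin at the centre of its underside. Tray and mat may each be on the left or on the right.
- tablet_blue: Blue pressed laundry tablet, a hard round puck, 30 mm diameter, 18 mm thick, 30 g, lying flat on the cork mat; origin at the centre of its underside (of one flat face), z along its axis. The one to put in the tub.
- tablet_yellow: Yellow pressed laundry tablet, a hard round puck, 30 mm diameter, 18 mm thick, 30 g, lying flat on the cork mat; origin at the centre of its underside (of one flat face), z along its axis. To be left alone.
- tablet_green: Green pressed laundry tablet, a hard round puck, 30 mm diameter, 18 mm thick, 30 g, lying flat on the cork mat; origin at the centre of its underside (of one flat face), z along its axis. To be left alone.
- scoop_cup: Bystander: small clear plastic measuring cup, 64 mm across, 50 mm tall; origin on its underside. To be left alone.
- soap: Bystander: cream bar of soap, 85 x 55 x 26 mm; origin on its underside. To be left alone.

How it is judged:
By the outcome, as a careful person would: the job done as asked, in the order asked, and still so for the second after the job is handed in, with the robot touching nothing.
It also fails if it takes over 54 s, if anything falls off the work surface, if the arm or the gripper's body presses on something with over 40 N, if the wrist force passes 120 N, or if a joint passes its speed limit or range.

## Working session

There is one attempt and no reset: what is moved stays moved. The work goes in short steps, Python scripts to look and compute and a tool call to move; the robot and the scene stay as the last step left them, time stands still between calls to the robot, and variables do not carry over. Pictures are saved under pics/ and viewed, at most 13 in all, crops included, and the job is handed in when it is done.

```bash
ls; mkdir -p pics
```

Run:
```python
from plant import ctrl
import cv2
for n in ("scene","top"):
    c=ctrl.read_camera(n); cv2.imwrite(f"pics/{n}0.png",c["pixels"][:,:,::-1]); print(n,c["camera_matrix"],c["xyz"],c["orientation"])
print(ctrl.get_state())
```

```text
pics
plant.py
scene [[360.91390257   0.         324.66826445]
 [  0.         360.91390257 197.19011192]
 [  0.           0.           1.        ]] [1.09107421 0.19231628 0.78603571] [ 0.53862843  0.77022722 -0.28155267 -0.19328096]
top [[443.38814579   0.         318.08354922]
 [  0.         443.38814579 198.84305904]
 [  0.           0.           1.        ]] [ 0.42127845 -0.0074357   1.02490794] [-0.69463477  0.71343314 -0.05609079  0.07314035]
{'time': 0.1, 'qpos': array([-1.45501020e+00,  2.87116210e-01,  1.57805130e+00, -2.42780482e-05,
        1.27858356e+00, -1.49955055e-01]), 'dq': array([ 0.00045163, -0.00238413, -0.00363834,  0.00039396,  0.00108659,
        0.00139998]), 'joint_efforts': array([ 1.93704756e-03, -4.07295835e+01, -2.93699956e+01, -1.45416252e-04,
        3.44378350e-03, -1.14290162e-05]), 'eef_pos': array([ 0.17725371, -0.65069013,  0.23004819]), 'tcp_rot': array([ 9.91184640e-01,  1.32483376e-01,  6.81784601e-06, -1.07924986e-03]), 'contact_force': array([ 0.29222586,  0.63665853, -0.23248915]), 'wrist_torque': array([0.02879009, 0.06701452, 0.00142106]), 'finger_force': 0.0, 'opening': 1.003573678450209}
```

View pics/top0.png

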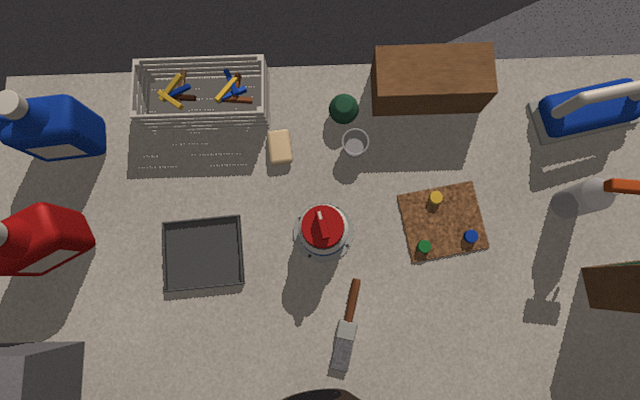

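View pics/scene0.png

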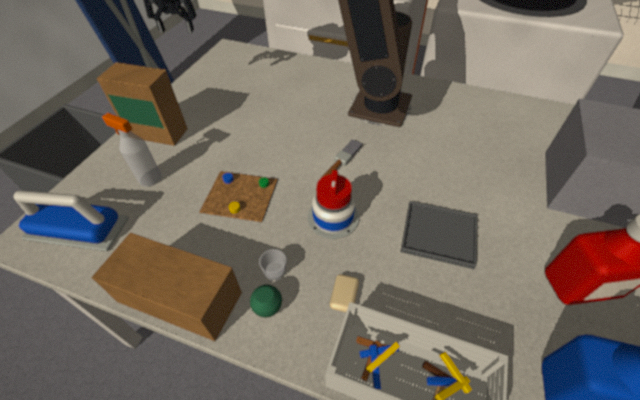

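The top view shows the tub with its red cap at (323,228) and the grip bar running roughly (318,212)-(330,240). The tray is at (203,254) and the mat at (443,221), with blue at (470,237), green at (424,246) and yellow at (436,198). The scene view agrees: cap (335,190), blue (228,178).

Create h.py:
```python
import numpy as np, cv2
from scipy.spatial.transform import Rotation as R
def ray(c,u,v,fish=False):
    K=c["camera_matrix"]; a=np.array([(u-K[0,2])/K[0,0],(v-K[1,2])/K[1,1]])
    if fish:
        t=np.hypot(*a); d=np.r_[a/t*np.sin(t) if t>1e-9 else a,np.cos(t)]
    else: d=np.r_[a,1]
    d=R.from_quat(c["orientation"]).apply(d); return np.array(c["xyz"]),d/np.linalg.norm(d)
def plane(c,u,v,z,fish=False):
    o,d=ray(c,u,v,fish); return o+d*(z-o[2])/d[2]
def tri(r1,r2):
    A=np.stack([r1[1],-r2[1]],1); s=np.linalg.lstsq(A,r2[0]-r1[0],rcond=None)[0]
    p,q=r1[0]+s[0]*r1[1],r2[0]+s[1]*r2[1]; return (p+q)/2,np.linalg.norm(p-q)
def proj(c,p):
    q=R.from_quat(c["orientation"]).inv().apply(np.array(p)-c["xyz"]); K=c["camera_matrix"]
    return K[:2,:2]@(q[:2]/q[2])+K[:2,2]
def blob(c,lo,hi,box):
    h=cv2.cvtColor(c["pixels"],cv2.COLOR_RGB2HSV); m=cv2.inRange(h,lo,hi); k=np.zeros_like(m); x0,y0,x1,y1=box
    k[y0:y1,x0:x1]=m[y0:y1,x0:x1]
    n,l,s,ce=cv2.connectedComponentsWithStats(k); i=1+np.argmax(s[1:,4]); return ce[i],s[i],(l==i)
```

Run:
```python
from plant import ctrl
from h import *
t=ctrl.read_camera("top"); s=ctrl.read_camera("scene")
for n,lo,hi,bt,bs in (("blue",(105,120,40),(130,255,255),(455,222,485,250),(215,168,240,190)),("green",(50,80,30),(95,255,255),(412,235,435,260),(255,172,275,192)),("yellow",(20,120,60),(35,255,255),(425,185,448,212),(225,198,245,218)),):
    a=blob(t,lo,hi,bt); b=blob(s,lo,hi,bs)
    print(n,a[0],a[1],b[0],b[1],tri(ray(t,*a[0]),ray(s,*b[0])),plane(t,*a[0],.017))
a=blob(t,(0,150,40),(6,255,255),(290,190,360,270)); print("cap",a[0],a[1])
y,x=np.nonzero(a[2]); print("capcircle",cv2.minEnclosingCircle(np.c_[x,y].astype(np.float32)))
# tray corners + mat via dark/brown contours
h=cv2.cvtColor(t["pixels"],cv2.COLOR_RGB2HSV)
for n,lo,hi,box in (("mat",(5,75,30),(20,255,255),(380,170,500,275)),("tray",(0,0,0),(180,60,95),(150,205,255,305))):
    q=blob(t,lo,hi,box); y,x=np.nonzero(q[2]); r=cv2.minAreaRect(np.c_[x,y].astype(np.float32)); print(n,r,[plane(t,*p,.006 if n=="mat" else .018).round(3).tolist() for p in cv2.boxPoints(r)])
for n,c,b,k in(("t",t,(285,190,365,270),8),("s",s,(300,165,370,235),8)):
    cr=cv2.resize(c["pixels"][b[1]:b[3],b[0]:b[2]],None,fx=6,fy=6,interpolation=cv2.INTER_CUBIC)
    if n=="t": o=cr
    else: o=np.hstack([cv2.resize(o,(400,400)),cv2.resize(cr,(400,400))])
cv2.imwrite("pics/cap.png",o[:,:,::-1])
```

```text
blue [470.41780822 235.9109589 ] [464 230  14  13 146] [227.51898734 177.46835443] [223 173  10  10  79] (array([ 0.51322228, -0.32742838,  0.01546358]), np.float64(0.0001379467614403948)) [ 0.51310988 -0.32700837  0.017     ]
green [423.87142857 246.08571429] [417 240  14  13 140] [263.47560976 181.81707317] [259 177  10  11  82] (array([ 0.49296232, -0.22104476,  0.01546721]), np.float64(0.0007469192575322696)) [ 0.49298921 -0.22107757  0.017     ]
yellow [435.2585034  197.29931973] [429 191  14  14 147] [234.03007519 206.9924812 ] [228 201  13  13 133] (array([ 0.60411614, -0.25478909,  0.01563649]), np.float64(0.0003193060157005272)) [ 0.60393554 -0.25460738  0.017     ]
cap [322.37957317 226.38109756] [ 302  205   42   43 1312]
capcircle ((322.447265625, 226.36651611328125), 21.41558265686035)
mat ((442.69232177734375, 220.9615020751953), (69.62122344970703, 80.21149444580078), 78.69007110595703) [[0.615, -0.168, 0.006], [0.647, -0.353, 0.006], [0.487, -0.37, 0.006], [0.457, -0.19, 0.006]]
tray ((201.5479278564453, 257.4953308105469), (78.34368133544922, 83.5772933959961), 84.47245788574219) [[0.563, 0.39, 0.018], [0.577, 0.197, 0.018], [0.4, 0.179, 0.018], [0.387, 0.365, 0.018]]
```

View pics/cap.png

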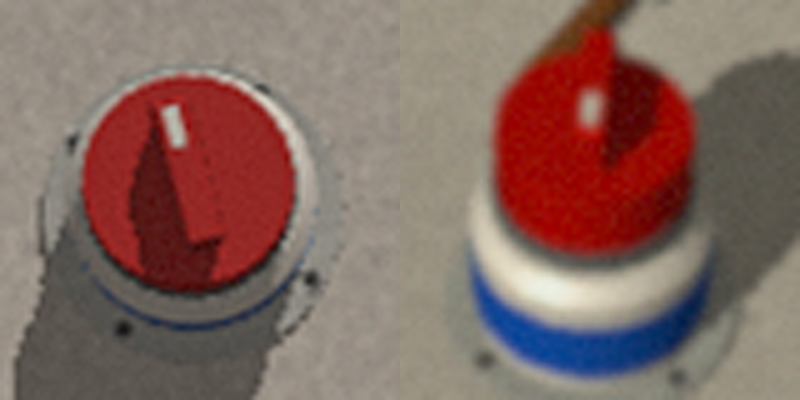

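Left crop: cap disc centred near (190,185), with the bar leaning about 13° from image-up and a white mark on its far end. Next I'll hover over the cap and measure with the wrist camera.

Add to h.py:
```python
def go(st,target,yaw):
    "shift in tool axes and rz to reach a pointing-down pose with tool x at world angle yaw"
    r=R.from_quat(st["tcp_rot"]); T=R.from_quat([np.cos(yaw/2),np.sin(yaw/2),0,0])
    return r.inv().apply(np.array(target)-st["eef_pos"]).round(4),(r.inv()*T).as_rotvec().round(4)
```

Run:
```python
from plant import ctrl
from h import *
t=ctrl.read_camera("top")
c=plane(t,322.4,226.4,.126); print(c)
f=lambda u,v:plane(t,285+u/5,190+v/5,.155)
for a,b in(((190,240),(152,108)),((220,235),(205,140)),((183,147),(165,105))):
    d=f(*b)-f(*a); print(np.arctan2(d[1],d[0]))
print(go(ctrl.get_state(),[c[0],c[1],.23],0.15))
```

```text
[0.53060523 0.00488417 0.126     ]
0.2538268820539032
0.12769706204036185
0.37591072206240495
(array([ 0.5132, -0.54  ,  0.0013]), array([-1.100e-03, -1.000e-04,  1.158e-01]))
```

step_hand([
  [0.04, -0.043, -0.01, 0, 0, 0, 1],
  [0.085, -0.09, -0.02, 0, 0, 0, 1],
  [0.13, -0.135, -0.03, 0, 0, 0, 1],
  [0.17, -0.18, -0.04, 0, 0, 0, 1],
  [0.21, -0.225, -0.05, 0, 0, 0, 1],
  [0.256, -0.27, -0.05, 0, 0, 0, 1],
  [0.3, -0.315, -0.05, 0, 0, 0, 1],
  [0.34, -0.36, -0.05, 0, 0, 0, 1],
  [0.385, -0.405, -0.05, 0, 0, 0, 1],
  [0.43, -0.45, -0.05, 0, 0, 0, 1],
], clamp_n=40)

```text
time: 1.5
eef_pos: [0.4724, -0.1061, 0.2817]
tcp_rot: [0.991, 0.132, 0.0, 0.0]
contact_force: [0.3, -1.7, -0.0]
opening: 0.997
finger_force: 0.0
```

step_hand([
  [0.04, -0.04, 0, 0, 0, 0, 1],
  [0.075, -0.08, 0, 0, 0, 0, 1],
  [0.083, -0.09, 0, 0, 0, 0, 1],
  [0.083, -0.09, 0, 0, 0, 0, 1],
  [0.083, -0.09, 0, 0, 0, 0, 1],
])

```text
time: 2.12
eef_pos: [0.5278, -0.0006, 0.2812]
tcp_rot: [0.991, 0.132, -0.0, 0.0]
contact_force: [-0.3, -0.5, 0.2]
opening: 1.002
finger_force: 0.0
```

Run:
```python
from plant import ctrl
from h import *
c=ctrl.read_camera("wrist"); cv2.imwrite("pics/w1.png",c["pixels"][:,:,::-1]); s=ctrl.get_state()
print(c["camera_matrix"],c["xyz"],c["orientation"],s["qpos"],s["eef_pos"],s["time"])
```

```text
[[309.70691629   0.         318.42814941]
 [  0.         309.70691629 194.79132663]
 [  0.           0.           1.        ]] [0.59443477 0.0189571  0.4244716 ] [ 0.78635116 -0.60219082 -0.08363542  0.10965026] [-1.93535944e-01 -7.76783025e-02  1.87986813e+00 -4.17012643e-04
  1.33949993e+00  1.11345279e+00] [ 0.52782978 -0.00073238  0.28131944] 2.175
```

View pics/w1.png

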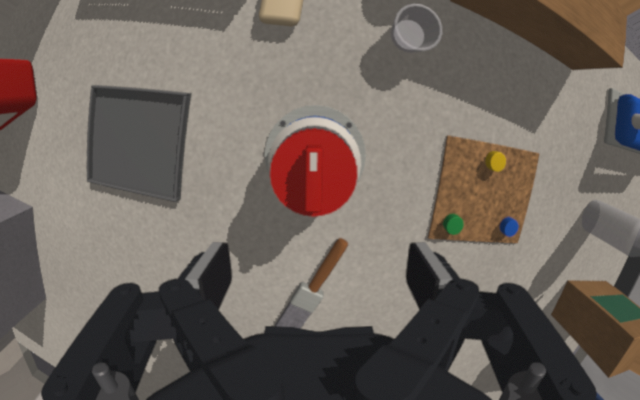

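Wrist view: the cap disc is centred near (314,171), with the bar almost vertical in the image, x≈307-322, and a white mark at (313,162). The tray is at (138,142), blue at (509,227) and green at (454,225).

Run:
```python
from plant import ctrl
from h import *
c=ctrl.read_camera("wrist"); t=ctrl.read_camera("top")
ce,s,m=blob(c,(0,150,40),(6,255,255),(255,110,370,235)); m8=(m*255).astype(np.uint8)
k,_=cv2.findContours(m8,cv2.RETR_EXTERNAL,cv2.CHAIN_APPROX_NONE); k=k[0][:,0].astype(float)
P=np.array([plane(c,u,v,.126,True)[:2] for u,v in k])
A=np.c_[2*P,np.ones(len(P))]; q=np.linalg.lstsq(A,(P**2).sum(1),rcond=None)[0]; print("wrist cap",q[:2],np.sqrt(q[2]+q[:2]@q[:2]),s)
W=blob(c,(0,0,130),(180,80,255),(300,150,326,175)); print("mark",W[0],W[1],plane(c,*W[0],.155,True))
y,x=np.nonzero(W[2]);print(cv2.minAreaRect(np.c_[x,y].astype(np.float32)))
for n,lo,hi,b in (("blue",(105,120,40),(130,255,255),(490,210,525,245)),("green",(50,80,30),(95,255,255),(435,205,475,240)),("yellow",(20,120,60),(35,255,255),(480,145,515,178))):
    a=blob(c,lo,hi,b); print(n,a[0],plane(c,*a[0],.016,True))
    if n=="blue": print(tri(ray(c,*a[0],True),ray(t,470.4,235.9)))
# bar edges: red channel profile
g=c["pixels"][:,:,0].astype(int)
for r in(180,190,200): print(r,g[r,298:330].tolist())
cv2.imwrite("pics/w1c.png",cv2.resize(c["pixels"][115:225,260:370,::-1],None,fx=5,fy=5,interpolation=cv2.INTER_CUBIC))
```

```text
wrist cap [0.53251151 0.00757113] 0.04287770868379943 [ 270  129   87   87 5708]
mark [312.976 161.432] [310 153   7  18 125] [0.54886668 0.01131025 0.155     ]
((313.0, 161.5), (17.0, 6.0), 90.0)
blue [508.77959184 226.37959184] [ 0.51169263 -0.32639421  0.016     ]
(array([ 0.51244702, -0.32672404,  0.01629064]), np.float64(0.0017284487463639973))
green [452.8381877  223.73139159] [ 0.49149331 -0.21973138  0.016     ]
yellow [495.2752809  160.78651685] [ 0.60256071 -0.25358886  0.016     ]
180 [94, 95, 94, 95, 95, 95, 98, 111, 130, 146, 149, 151, 151, 153, 154, 154, 155, 156, 156, 156, 157, 158, 156, 149, 147, 152, 154, 154, 154, 154, 154, 155]
190 [95, 94, 94, 94, 93, 91, 97, 113, 133, 147, 151, 152, 153, 154, 153, 154, 154, 154, 155, 155, 156, 156, 155, 150, 149, 152, 153, 153, 153, 154, 154, 153]
200 [94, 93, 94, 94, 93, 93, 99, 116, 134, 148, 151, 152, 152, 153, 153, 153, 153, 154, 154, 155, 155, 155, 152, 152, 152, 152, 153, 154, 154, 154, 153, 154]
```

View pics/w1c.png

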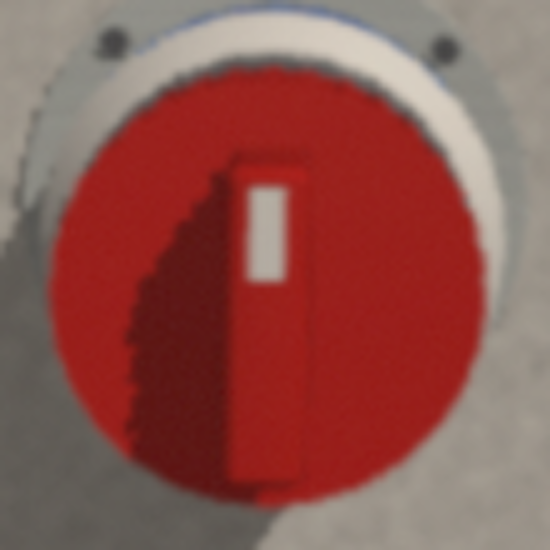

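The crop shows the bar's top face with corners about (235,163), (307,163), (302,482), (228,482), almost aligned with the tool already.

Run:
```python
from plant import ctrl
from h import *
c=ctrl.read_camera("wrist"); f=lambda u,v:plane(c,260+u/5-.4,115+v/5-.4,.155,True)
a,b=f(265,482),f(271,163); d=a-b; yaw=np.arctan2(-d[1],-d[0]); print(a,b,(a+b)/2,np.linalg.norm(d),yaw)
st=ctrl.get_state(); m=(a+b)/2
m[:2]=(m[:2]+[.5325,.0076])/2; print(m,go(st,[*m[:2],.128],yaw),go(st,[*m[:2],.165],yaw))
```

```text
[ 5.04350211e-01 -6.62777524e-05  1.55000000e-01] [0.5613927  0.01393651 0.155     ] [0.53287145 0.00693512 0.155     ] 0.05873604749856699 0.24072006763123305
[0.53268573 0.00726756 0.155     ] (array([ 0.0066, -0.0063,  0.1534]), array([ 0.0002, -0.0001,  0.0232])) (array([ 0.0066, -0.0063,  0.1164]), array([ 0.0002, -0.0001,  0.0232]))
```

step_hand([
  [0.0066, -0.0063, 0.05, 0, 0, 0.023, 1],
  [0.0066, -0.0063, 0.1, 0, 0, 0.023, 1],
  [0.0066, -0.0063, 0.13, 0, 0, 0.023, 1],
  [0.0066, -0.0063, 0.151, 0, 0, 0.023, 1],
  [0.0066, -0.0063, 0.151, 0, 0, 0.023, 1],
  [0.0066, -0.0063, 0.151, 0, 0, 0.023, 0.1],
  [0.0066, -0.0063, 0.151, 0, 0, 0.023, 0.1],
  [0.0066, -0.0063, 0.151, 0, 0, 0.023, 0.1],
  [0.0066, -0.0063, 0.151, 0, 0, 0.023, 0.1],
  [0.0066, -0.0063, 0.151, 0, 0, 0.023, 0.1],
], clamp_n=60)

```text
time: 3.58
eef_pos: [0.5336, 0.0077, 0.1313]
tcp_rot: [0.993, 0.121, 0.001, 0.001]
contact_force: [0.1, -1.9, 3.9]
opening: 0.173
finger_force: 61.3
```

step_hand([
  [0, 0, 0, 0, 0, 0, 0.1],
  [0, 0, 0, 0, 0, 0, 0.1],
])

```text
time: 3.82
eef_pos: [0.5336, 0.0078, 0.1313]
tcp_rot: [0.993, 0.121, 0.001, 0.001]
contact_force: [-0.9, -2.5, 4.8]
opening: 0.17
finger_force: 61.6
```

step_hand([
  [0, 0, 0.003, 0, 0, 0, 0.1],
  [0, 0, 0.006, 0, 0, 0, 0.1],
  [0, 0, 0.008, 0, 0, 0, 0.1],
  [0, 0, 0.008, 0, 0, 0, 0.1],
], clamp_n=90)

```text
time: 4.32
eef_pos: [0.5338, 0.0078, 0.1249]
tcp_rot: [0.993, 0.121, 0.0, 0.001]
contact_force: [-3.5, -2.7, 13.2]
opening: 0.171
finger_force: 90.9
```

step_hand([
  [0, 0, 0.002, 0, 0, 0, 0.1],
  [0, 0, 0.002, 0, 0, 0, 0.1],
  [0, 0, 0.002, 0, 0, 0, 0.1],
])

```text
time: 4.7
eef_pos: [0.5339, 0.0078, 0.1234]
tcp_rot: [0.993, 0.121, 0.0, 0.001]
contact_force: [-4.6, -3.1, 14.3]
opening: 0.166
finger_force: 91.1
```

step_hand([
  [0, 0, 0.0007, 0, 0, 0, 0.1],
  [0, 0, 0.0007, 0, 0, -0.06, 0.1],
  [0, 0, 0.0007, 0, 0, -0.12, 0.1],
  [0, 0, 0.0007, 0, 0, -0.12, 0.1],
])

```text
time: 5.2
eef_pos: [0.5337, 0.008, 0.1228]
tcp_rot: [0.984, 0.181, 0.0, 0.001]
contact_force: [-4.6, -1.8, 14.4]
opening: 0.169
finger_force: 91.3
```

```bash
python3 -c "
from plant import ctrl;print(ctrl.get_state()['wrist_torque'])"
```

```text
[-0.39307237  1.06898452  0.08444151]
```

Torque is low, so the tooth is clear. I'll continue to about 1.0 rad in total.

step_hand([
  [0, 0, 0, 0, 0, -0.15, 0.1],
  [0, 0, 0, 0, 0, -0.3, 0.1],
  [0, 0, 0, 0, 0, -0.45, 0.1],
  [0, 0, 0, 0, 0, -0.6, 0.1],
  [0, 0, 0, 0, 0, -0.75, 0.1],
  [0, 0, 0, 0, 0, -0.9, 0.1],
  [0, 0, 0, 0, 0, -0.9, 0.1],
])

```text
time: 6.08
eef_pos: [0.5321, 0.0086, 0.122]
tcp_rot: [0.807, 0.591, -0.002, -0.001]
contact_force: [-7.7, -0.8, 16.1]
opening: 0.171
finger_force: 91.4
```

Run:
```python
from plant import ctrl
from h import *
print(ctrl.get_state()['wrist_torque'],ctrl.get_state()['qpos'][5]);c=ctrl.read_camera("wrist"); cv2.imwrite("pics/w2.png",c["pixels"][:,:,::-1])
```

```text
[-0.15809204  1.64706915  0.09937916] 0.13245060968712646
```

View pics/w2.png

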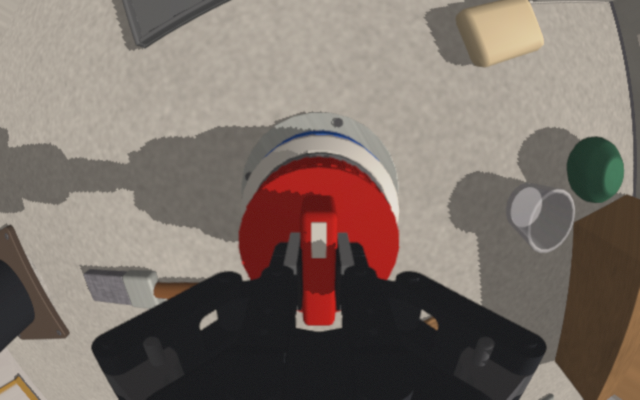

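The bar followed the gripper, pointing straight down the image at (319,240), so the cap turned with it. Now I lift straight up and work out the tray centre.

step_hand([
  [0, 0, -0.008, 0, 0, 0, 0.1],
  [0, 0, -0.02, 0, 0, 0, 0.1],
  [0, 0, -0.035, 0, 0, 0, 0.1],
  [0, 0, -0.065, 0, 0, 0, 0.1],
  [0, 0, -0.1, 0, 0, 0, 0.1],
  [0, 0, -0.1, 0, 0, 0, 0.1],
])

```text
time: 6.88
eef_pos: [0.5346, 0.0084, 0.2228]
tcp_rot: [0.807, 0.59, 0.002, 0.002]
contact_force: [0.1, 0.4, -1.4]
opening: 0.164
finger_force: 89.0
```

Run:
```python
from plant import ctrl
from h import *
st=ctrl.get_state(); t=ctrl.read_camera("top")
h=dict(camera_matrix=np.array([[309.707,0,318.428],[0,309.707,194.791],[0,0,1]]),xyz=[.59443,.01896,.42447],orientation=[.78635,-.60219,-.083635,.10965])
P=np.array([plane(h,u,v,.018,True) for u,v in((91,87),(190,94),(180,200),(88,183))]); print(P.round(3),P.mean(0))
Q=np.array([plane(t,u,v,.018) for u,v in((162,222),(241,216),(243,287),(165,293))]); print(Q.round(3),Q.mean(0))
y=2*np.arctan2(st["tcp_rot"][1],st["tcp_rot"][0]); print(y,go(st,[*((P+Q)/2).mean(0)[:2],.2],y))
print(ctrl.get_state()["qpos"])
cv2.imwrite("pics/t2.png",t["pixels"][150:300,130:530,::-1].repeat(2,0).repeat(2,1))
```

```text
[[0.56  0.379 0.018]
 [0.576 0.195 0.018]
 [0.422 0.183 0.018]
 [0.403 0.365 0.018]] [0.49011598 0.28061897 0.018     ]
[[0.564 0.376 0.018]
 [0.573 0.193 0.018]
 [0.412 0.188 0.018]
 [0.403 0.363 0.018]] [0.48818335 0.2801376  0.018     ]
1.2629147969802934 (array([ 0.2453, -0.1259,  0.0224]), array([ 0.006 , -0.0015,  0.    ]))
[-1.74447280e-01 -1.88615376e-02  1.93546622e+00  5.55765741e-04
  1.22292728e+00  1.33271930e-01]
```

View pics/t2.png

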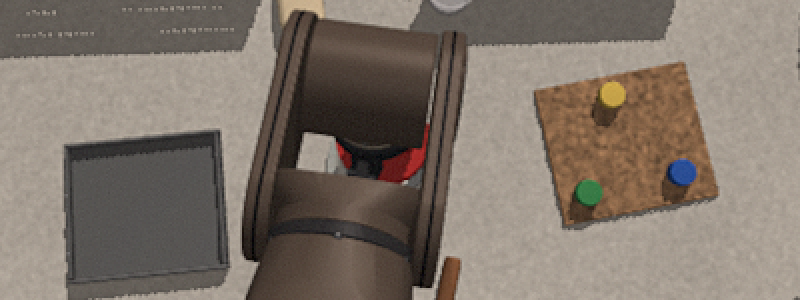

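The arm is holding the red cap above the tub, at crop pixel (400,160). The tray at (147,208) and the mat are undisturbed.

step_hand([
  [0.045, -0.023, 0, 0, 0, 0, 0.1],
  [0.09, -0.046, 0, 0, 0, 0, 0.1],
  [0.135, -0.07, 0, 0, 0, 0, 0.1],
  [0.18, -0.093, 0.01, 0, 0, 0, 0.1],
  [0.225, -0.115, 0.03, 0, 0, 0, 0.1],
  [0.245, -0.126, 0.06, 0.006, 0, 0, 0.1],
  [0.245, -0.126, 0.1, 0.006, 0, 0, 0.1],
  [0.245, -0.126, 0.13, 0.006, 0, 0, 0.1],
  [0.245, -0.126, 0.155, 0.006, 0, 0, 0.1],
  [0.245, -0.126, 0.165, 0.006, 0, 0, 0.1],
])

```text
time: 8.18
eef_pos: [0.4842, 0.2792, 0.0507]
tcp_rot: [0.807, 0.59, -0.005, -0.004]
contact_force: [-0.9, 0.1, -0.4]
opening: 0.171
finger_force: 89.0
```

step_hand([
  [0, 0, 0.002, 0, 0, 0, 0.1],
  [0, 0, 0.004, 0, 0, 0, 0.1],
  [0, 0, 0.006, 0, 0, 0, 0.1],
  [0, 0, 0.006, 0, 0, 0, 0.1],
])

```text
time: 8.68
eef_pos: [0.4874, 0.2802, 0.0492]
tcp_rot: [0.807, 0.59, -0.001, -0.002]
contact_force: [0.8, 0.2, -1.0]
opening: 0.164
finger_force: 89.0
```

step_hand([
  [0, 0, 0.001, 0, 0, 0, 0.1],
  [0, 0, 0.002, 0, 0, 0, 0.1],
  [0, 0, 0.003, 0, 0, 0, 0.1],
  [0, 0, 0.003, 0, 0, 0, 0.1],
])

```text
time: 9.18
eef_pos: [0.4872, 0.2801, 0.0465]
tcp_rot: [0.807, 0.59, -0.002, -0.002]
contact_force: [-2.7, -1.5, 5.1]
opening: 0.166
finger_force: 89.8
```

Contact with the tray floor, about 5 N. Release, then rise.

step_hand([
  [0, 0, 0, 0, 0, 0, 0.4],
  [0, 0, 0, 0, 0, 0, 0.7],
  [0, 0, 0, 0, 0, 0, 0.7],
  [0, 0, -0.03, 0, 0, 0, 0.7],
  [0, 0, -0.08, 0, 0, 0, 0.7],
  [0, 0, -0.14, 0, 0, 0, 1],
  [0, 0, -0.18, 0, 0, 0, 1],
  [0, 0, -0.18, 0, 0, 0, 1],
], clamp_n=30)

```text
time: 10.18
eef_pos: [0.4904, 0.2806, 0.2306]
tcp_rot: [0.807, 0.59, 0.003, -0.001]
contact_force: [-0.2, -0.8, 0.6]
opening: 0.999
finger_force: 0.0
```

Run:
```python
from plant import ctrl
from h import *
c=ctrl.read_camera("wrist");cv2.imwrite("pics/w3.png",c["pixels"][:,:,::-1]); s=ctrl.get_state()
# tablet pose to hover
for yaw in (-.6,-.3,0,.24,.4): print(yaw,go(s,[.5125,-.327,.2],yaw))
print(s["qpos"])
```

```text
-0.6 (array([-0.5714,  0.2065,  0.0255]), array([-4.2000e-03,  9.0000e-04,  1.8628e+00]))
-0.3 (array([-0.5714,  0.2065,  0.0255]), array([-4.1000e-03,  3.0000e-04,  1.5628e+00]))
0 (array([-0.5714,  0.2065,  0.0255]), array([-4.0000e-03, -3.0000e-04,  1.2628e+00]))
0.24 (array([-0.5714,  0.2065,  0.0255]), array([-3.8000e-03, -8.0000e-04,  1.0228e+00]))
0.4 (array([-0.5714,  0.2065,  0.0255]), array([-0.0037, -0.0011,  0.8628]))
[0.33842906 0.0448902  1.85788566 0.00383764 1.2396071  0.64521923]
```

View pics/w3.png

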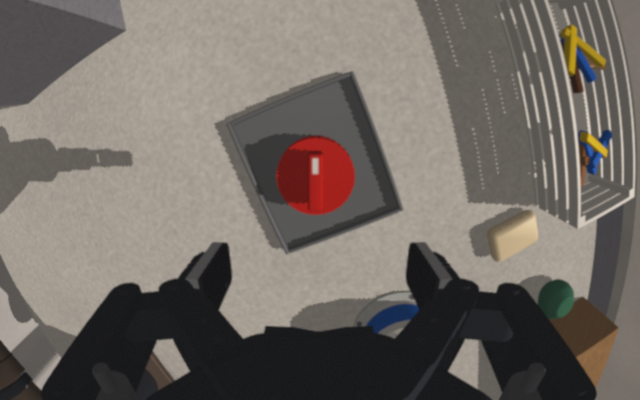

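The red cap lies flat in the tray with its grip upwards, centred at (315,176). Now to the blue tablet.

step_hand([
  [-0.057, 0.0205, 0, 0, 0, 0.1, 1],
  [-0.114, 0.041, 0, 0, 0, 0.2, 1],
  [-0.171, 0.062, 0, 0, 0, 0.3, 1],
  [-0.228, 0.0825, 0, 0, 0, 0.4, 1],
  [-0.286, 0.103, 0, 0, 0, 0.5, 1],
  [-0.343, 0.124, 0, 0, 0, 0.6, 1],
  [-0.4, 0.1445, 0, 0, 0, 0.7, 1],
  [-0.457, 0.165, 0.01, 0, 0, 0.8, 1],
  [-0.514, 0.186, 0.02, 0, 0, 0.9, 1],
  [-0.571, 0.2065, 0.025, 0, 0, 1.02, 1],
])

```text
time: 11.48
eef_pos: [0.5102, -0.3279, 0.1957]
tcp_rot: [0.993, 0.119, -0.004, -0.003]
contact_force: [0.5, 0.8, 1.1]
opening: 1.003
finger_force: 0.0
```

step_hand([
  [0, 0, 0, 0, 0, 0, 0.7],
  [0, 0, 0, 0, 0, 0, 0.7],
  [0, 0, 0, 0, 0, 0, 0.7],
])

```text
time: 11.85
eef_pos: [0.5115, -0.3253, 0.1986]
tcp_rot: [0.993, 0.122, -0.003, -0.002]
contact_force: [0.1, -0.5, -0.3]
opening: 0.699
finger_force: 0.0
```

Run:
```python
from plant import ctrl
from h import *
c=ctrl.read_camera("wrist");cv2.imwrite("pics/w4.png",c["pixels"][:,:,::-1]); s=ctrl.get_state()
a=blob(c,(105,120,40),(130,255,255),(200,60,440,240)); p=plane(c,*a[0],.0195,True); print(a[0],a[1],p)
y=2*np.arctan2(s["tcp_rot"][1],s["tcp_rot"][0]);print(y,go(s,[*(p[:2]*.6+.4*np.array([.5125,-.327])),.012],y))
```

```text
[321.16993464 173.31535948] [308 159  27  29 612] [ 0.51229561 -0.32582128  0.0195    ]
0.24489350272401658 (array([0.0014, 0.0018, 0.1871]), array([-0.0038,  0.0054, -0.    ]))
```

View pics/w4.png

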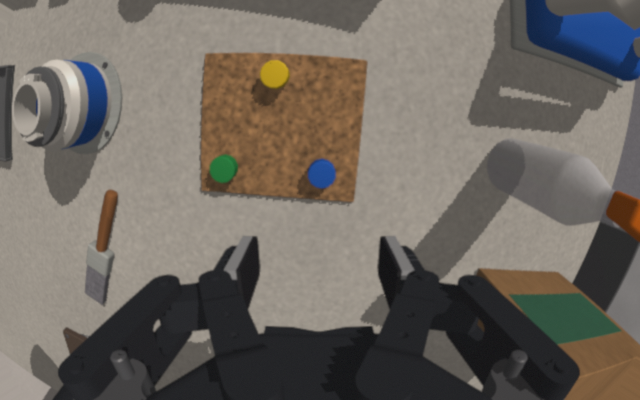

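The blue tablet is at (321,173), centred between the fingers. Green (222,169) is well clear, and the tub is open on the left.

step_hand([
  [0.0014, 0.0018, 0.06, -0.0038, 0.0054, 0, 0.7],
  [0.0014, 0.0018, 0.12, -0.0038, 0.0054, 0, 0.7],
  [0.0014, 0.0018, 0.16, -0.0038, 0.0054, 0, 0.7],
  [0.0014, 0.0018, 0.186, -0.0038, 0.0054, 0, 0.7],
  [0.0014, 0.0018, 0.186, -0.0038, 0.0054, 0, 0.7],
  [0.0014, 0.0018, 0.186, -0.0038, 0.0054, 0, 0.25],
  [0.0014, 0.0018, 0.186, -0.0038, 0.0054, 0, 0.25],
  [0.0014, 0.0018, 0.186, -0.0038, 0.0054, 0, 0.25],
  [0.0014, 0.0018, 0.186, -0.0038, 0.0054, 0, 0.25],
  [0.0014, 0.0018, 0.186, -0.0038, 0.0054, 0, 0.25],
], clamp_n=35)

```text
time: 13.15
eef_pos: [0.5139, -0.3289, 0.0159]
tcp_rot: [0.993, 0.121, 0.002, 0.002]
contact_force: [-0.3, 1.4, 6.4]
opening: 0.325
finger_force: 34.8
```

step_hand([
  [0, 0, 0, 0, 0, 0, 0.25],
  [0, 0, 0, 0, 0, 0, 0.25],
])

```text
time: 13.4
eef_pos: [0.5139, -0.3289, 0.0159]
tcp_rot: [0.993, 0.121, 0.002, 0.002]
contact_force: [0.1, 1.8, 7.2]
opening: 0.325
finger_force: 34.8
```

step_hand([
  [0, 0, -0.03, 0, 0, 0, 0.25],
  [0, 0, -0.08, 0, 0, 0, 0.25],
  [0, 0, -0.13, 0, 0, 0, 0.25],
  [0, 0, -0.185, 0, 0, 0, 0.25],
  [0, 0, -0.185, 0, 0, 0, 0.25],
  [0, 0, -0.185, 0, 0, 0, 0.25],
])

```text
time: 14.15
eef_pos: [0.5119, -0.3277, 0.1981]
tcp_rot: [0.993, 0.121, 0.0, 0.0]
contact_force: [-0.2, 0.5, -1.4]
opening: 0.323
finger_force: 34.7
```

Run:
```python
from plant import ctrl
from h import *
c=ctrl.read_camera("wrist");cv2.imwrite("pics/w5.png",c["pixels"][:,:,::-1]); s=ctrl.get_state()
a=blob(c,(105,120,40),(130,255,255),(270,100,380,340)); print(a[0],a[1])
y=2*np.arctan2(s["tcp_rot"][1],s["tcp_rot"][0]);print(y,go(s,[.5325,.0073,.2],y))
```

```text
[318.39134948 250.89653979] [ 289  220   59   62 2890]
0.24273523484221102 (array([ 0.1008, -0.3197, -0.0029]), array([-0.0016,  0.0013, -0.    ]))
```

View pics/w5.png

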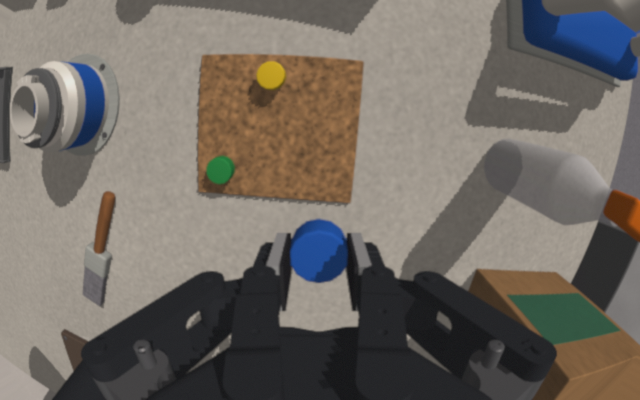

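The tablet is held flat between the fingers at (318,251). Now carry it over the tub mouth, which is at (30,108) in this view.

step_hand([
  [0.017, -0.053, -0.003, 0, 0, 0, 0.25],
  [0.034, -0.107, -0.003, 0, 0, 0, 0.25],
  [0.05, -0.16, -0.003, 0, 0, 0, 0.25],
  [0.067, -0.213, -0.003, 0, 0, 0, 0.25],
  [0.084, -0.266, -0.003, 0, 0, 0, 0.25],
  [0.1, -0.319, -0.003, 0, 0, 0, 0.25],
  [0.1008, -0.3197, -0.003, 0, 0, 0, 0.25],
  [0.1008, -0.3197, -0.003, 0, 0, 0, 0.25],
  [0.1008, -0.3197, -0.003, 0, 0, 0, 0.25],
])

```text
time: 15.32
eef_pos: [0.533, 0.0054, 0.2004]
tcp_rot: [0.993, 0.12, -0.001, 0.0]
contact_force: [0.2, -0.3, -0.5]
opening: 0.323
finger_force: 34.8
```

Run:
```python
from plant import ctrl
from h import *
c=ctrl.read_camera("wrist");cv2.imwrite("pics/w6.png",c["pixels"][100:340,180:460,::-1].repeat(2,0).repeat(2,1)); s=ctrl.get_state()
a=blob(c,(105,120,40),(130,255,255),(270,215,380,340)); print(a[0],a[1],s["eef_pos"],plane(c,*a[0],s["eef_pos"][2]+.005,True))
```

```text
[318.41186557 250.88340192] [ 289  220   59   62 2916] [0.53312186 0.00531597 0.20063047] [0.53400545 0.0071135  0.20563047]
```

View pics/w6.png

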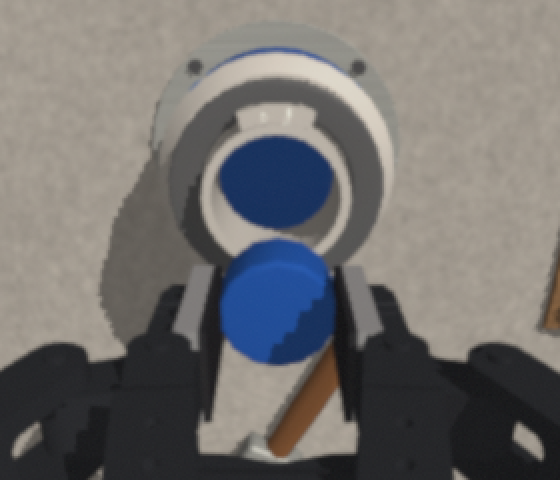

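The neck's mouth is centred at about crop (276,190) and the tablet sits squarely in line with it. Lower the tablet until it is just inside, then release and rise.

step_hand([
  [0, -0.001, 0.03, 0, 0, 0, 0.25],
  [0, -0.001, 0.06, 0, 0, 0, 0.25],
  [0, -0.001, 0.075, 0, 0, 0, 0.25],
  [0, -0.001, 0.083, 0, 0, 0, 0.25],
  [0, -0.001, 0.09, 0, 0, 0, 0.25],
  [0, -0.001, 0.09, 0, 0, 0, 0.25],
  [0, -0.001, 0.09, 0, 0, 0, 0.25],
])

```text
time: 16.25
eef_pos: [0.5336, 0.0075, 0.112]
tcp_rot: [0.993, 0.121, 0.001, 0.001]
contact_force: [-0.6, 0.2, -0.4]
opening: 0.327
finger_force: 34.8
```

step_hand([
  [0, 0, 0, 0, 0, 0, 0.7],
  [0, 0, 0, 0, 0, 0, 0.7],
  [0, 0, 0, 0, 0, 0, 0.7],
  [0, 0, -0.04, 0, 0, 0, 0.7],
  [0, 0, -0.1, 0, 0, 0, 0.7],
  [0, 0, -0.16, 0, 0, 0, 0.7],
  [0, 0, -0.17, 0, 0, 0, 0.7],
  [0, 0, -0.17, 0, 0, 0, 0.7],
])

```text
time: 17.25
eef_pos: [0.5332, 0.0076, 0.2818]
tcp_rot: [0.993, 0.121, 0.001, 0.001]
contact_force: [0.1, -0.6, -0.5]
opening: 0.703
finger_force: 0.0
```

Run:
```python
from plant import ctrl
from h import *
c=ctrl.read_camera("wrist");cv2.imwrite("pics/w7.png",c["pixels"][:,:,::-1])
```

```text
(no output)
```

View pics/w7.png

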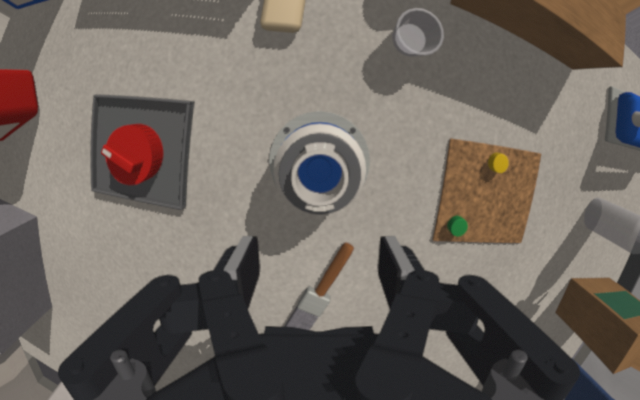

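The tub at (320,174) is open with only blue inside. The cap is flat in the tray at (134,155), the blue tablet is gone from the mat, and the rest is undisturbed.

```bash
python3 -c "
from plant import ctrl;print(ctrl.sign_off())"
```

```text
the job is handed in; nothing more can be done
None
```

The job is handed in at about 17 s: the last picture shows the cap flat in the grey tray, grip up, the tub open with the blue tablet dropped in, and the other tablets, cup and soap looking undisturbed.

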